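Stand up the knocked-over cleaner bottle and take off its push-and-turn cap

TASK

The square white bottle of parts cleaner has been knocked over on the garage workbench: stand it upright on the bench with its black cap still on. Then open its child-safe cap: push the cap down, keep it pushed while you turn it anticlockwise until it comes free, and lift it off, leaving the bottle standing on the bench on its own. Finish while still holding the cap, still and level, a few centimetres straight above the open mouth, and leave the other things on the bench where they are.

Things in the scene. Friction and masses are not known exactly. Their poses are not given: they have to be found in the camera images.
- bottle: Square white plastic bottle with paper labels, loose, 0.3 to 0.54 kg. Body 60 x 60 x 105 mm, shoulders, round neck; 160 mm long with its cap. Origin: centre of the base's underside; z runs from base to mouth, x and y square to the flat sides. Starts lying on a flat side, z level and pointing to the robot's left or ahead and left, origin 30 mm up; standing, its origin is at bench height.
- bottle_mouth (a point): Centre of the rim of the bottle's mouth, on the bottle's z axis, 150 mm from its base. The neck is 34 mm across.
- bottle_ring (a point): Centre of the top of the support ring (49 mm across) round the foot of the neck, 126.5 mm from the base; the shoulders taper from 60 mm square at 105 mm to this ring. Only friction on the bench holds the bottle: unpressed, it turns along with the cap; with the cap pushed down it stays put while the cap turns.
- cap: Black round ribbed push-and-turn safety cap, 52 mm across, 28 mm high, 40 g, loose but locked on the neck at the start. Origin: centre of its lower rim; z points out through its flat top. Locked, its origin lies on the bottle's z axis 132 mm from the base. Pushed down 2.5 mm or more (3 to 5 is right) it can be turned; unpushed it turns only about 3 degrees.
- cap_top (a point): Centre of the cap's flat top, 28 mm from the cap's origin. Turning, with the cap pushed down: anticlockwise seen from above; from the locked place the cap is free between 43 and 79 degrees of turn (60 is right; a stop ends the turn) and then lifts straight off. Clockwise is blocked.
- cap_disc (a joint): Spring disc inside the cap, resting on the mouth's rim: how far it is squeezed, m. 0 with the cap locked and not pushed (spring 4.5 N), 1.5 N more for each mm of push, 0.0055 with the cap bottomed on the support ring (13 N), -0.003 with the cap off.
- spray_can: Bystander: grey aerosol can standing on the bench, 53 mm across, 182 mm tall. Origin: centre of its underside, z up.
- socket_tray: Bystander: black open tray with four steel sockets, 130 x 90 x 35 mm. Origin: centre of its underside, z up.
- wrench: Bystander: steel wrench 200 mm long lying flat on the bench. Origin: under its middle, x along it.
- screwdriver: Bystander: screwdriver with a yellow handle, 200 mm long, lying on the bench. Origin: under its middle, x along it.
Mind the look-alikes: they are no part of the job. What is shaped like the cap but green or purple is not meant.

How it is judged (in metres and radians):
On the way, in this order (a step that is already met when the one before it is completed fails the run):
1. the bottle stands upright on the bench, its cap still locked on (angle between bottle's own z axis and vertical below 0.05 rad and height (world z) of bottle below 0.005 m and z of cap in the frame of bottle below 0.137 m), for 0.3 s.
2. the cap has come free and is lifted off the neck while the bottle stands (z of cap in the frame of bottle above 0.152 m and angle between bottle's own z axis and vertical below 0.1 rad and height (world z) of bottle below 0.008 m), for 0.1 s.
At the end, for the whole second after the job is handed in: The bottle stands upright (within 3 degrees) and still on the bench, touched by nothing but the bench; the fingers hold the cap, still and level (within 15 degrees), its lower rim 15 to 150 mm above the mouth and its centre within 30 mm of straight above the mouth's centre (angle between bottle's own z axis and vertical below 0.05 rad and height (world z) of bottle below 0.005 m and linear speed of each of bottle, cap below 0.02 m/s and contact force between each of the arm, the fingers and bottle below 0.1 N and contact force between cap and bottle below 0.05 N and z of cap in the frame of bottle_mouth between 0.015 and 0.15 m and horizontal distance between cap and bottle_mouth below 0.03 m and angle between cap's own z axis and vertical below 0.26 rad and contact force between the fingers and cap above 2 N); the arm keeps its last pose, push and grip.
It fails at once if a bystander is pushed more than 30 mm or knocked over (distance of any of spray_can, socket_tray, wrench, screwdriver from where it was at the start of the episode above 0.03 m or angle between spray_can's own z axis and vertical above 0.4 rad).
It also fails if it takes over 51 s, if anything falls off the work surface, if the arm or the gripper's body presses on something with over 40 N, if the wrist force passes 120 N, or if a joint passes its speed limit or range.

ROBOT

A 6-joint arm with a two-finger parallel gripper is mounted at the origin on the work surface. World frame = base frame: x ahead of the robot, y to its left, z up, the work surface at z = 0. Lengths are in mm, angles in degrees, forces in N, time in s.
With the tool pointing down it reaches from about 350 to 850 mm from the base axis. Payload 8.1 kg.
Tool frame: the origin (TCP) lies at the very end of the fingers, on their centre line; the grasp point (between the pads) lies 19 mm behind it (r.grasp_offset is the distance from the TCP to the grasp point, in mm); z points along the fingers, y is the line along which they close (so a half turn about z gives the same grasp; the last joint's range is limited). The gripper opens to 85 mm and grips with 20 to 120 N. Pads are 22 mm wide; open, the fingers measure 114 mm over their backs; the gripper's body (76 mm by 85 mm) begins 54 mm behind the grasp point. The pads swing forward as they close: fully open they stand 13 mm farther back than shut.
Start: joints at [62.888, 7.471, 85.268, -0, 87.261, -4.893], TCP at [226.871, 555.459, 196.492] pointing down, gripper open.
Joint ranges: [-169.43, 169.43], [-51.17, 129.36], [1.28, 143.12], [-76.62, 256.62], [0, 156.53], [-152.29, 152.29]. Speed limits (degrees/s): [136.94, 136.94, 159.86, 180, 180, 180].

INTERFACE

Orientations are given as [roll, pitch, yaw] about the fixed x, y, z axes, in that order (R = Rz(yaw) Ry(pitch) Rx(roll)).
In Python, from bench import r gives the robot as it stands.
- The arm moves only by the tool carry_out, never from a script. Its argument "commands" is a list of rows, each an object with "jaw": the finger opening in m, from 0 to 0.0854; "translation": the shift along the tool's x, y, z in m, a list of three; "spin": the turn about the tool's z in rad. A call has exactly 8 rows; each row shifts and turns the commanded pose from where the row before left it, along the tool's axes as they then stand; what a row does not reach is not made up. A row lasts 1/12 s, in which the tool goes at most 41.7 mm and 7.16 degrees, less where a joint would pass 70% of its speed; a pose out of reach is approached as far as the arm can. A call is refused whole if a number of a shift passes 0.0417 or a number of a turn 0.125, either way. A call with a gripper value outside its range is refused whole. The fingers move at their own pace and stop on an object; "squeeze" is the grip in N (left out, the last holds). Time passes only in rows, so rows that do not move let the fingers close, or fill a call up. It gives the time, the measured TCP pose, the force, the opening and the grip force at its end, in the units of the state.
- r.sense(): the state, without advancing time (a new reading comes with each control period).
- r.snapshot(name): name is "scene" or "top" or "wrist"; returns a dict with "pixels" (400x640x3 uint8, blue, green, red), "K" (3x3 intrinsics, pixels), "extrinsics" (4x4, takes a point from camera to world coordinates). Camera axes: x right, y down, z forward; pixel columns grow to the right and rows downward; lengths in mm; the calibration is good to about 2 mm. The wrist camera is an equidistant fisheye: a pixel r from the principal point sees the ray r / f radians off the axis. A picture is of the moment at which its call begins. There is no depth.
- r.hand_in(): hands the job in; it is judged then, once.
Trained networks look in a picture, given as the dict that the camera call returned (one of the last four; its "shot" number tells which), for a name from the list of things; names that differ only in an ending like _2 or _b are one class to them, and where a whole thing is asked for, a point or a joint stands for the part that bears it (a point fixed in the world has none). Each returns a list of dicts, best first, with "score" (0 to 1); they miss things now and then, are a little off and sometimes report something else, mostly with a low value. They report only what shows in the picture. A call takes as long as a camera call. They do not tell look-alikes from the thing itself.
- r.spot_in(picture, target): "xy" ([column, row] in pixels, amid what is visible of it).
- r.regions_of(picture, target): "pixels" (400x640 bool, what is visible of it) and "xy" ([column, row] in pixels, amid what is visible of it).
- r.landmark_of(picture, target): "xy" ([column, row] in pixels: a listed point, or the origin of a listed thing).
The state is a dict: "time": time; "joint_pos": joint angles; "qd": joint speeds; "joint_efforts": joint torques, N m; "tool_pos": TCP position; "tcp_rot": TCP orientation; "ft_force": force on the tool from outside, world axes, zero at the start; "wrist_torque": the same for the moment, N m; "finger_gap": finger opening in mm; "grip_force": force on a finger pad.
Only numpy, scipy, OpenCV 4.12 (cv2) and the standard library are available. Lean on these libraries where they do the work, as an engineer would, in place of code of your own. Each camera call takes 0.05 s, during which the arm holds its last target. There are 200 camera calls.

## Working session

There is one attempt and no reset: what is moved stays moved. The work goes in short steps, Python scripts to look and compute and a tool call to move; the robot and the scene stay as the last step left them, time stands still between calls to the robot, and variables do not carry over. Pictures are saved under pics/ and viewed, at most 10 in all, crops included, and the job is handed in when it is done.

Besides the shell and the picture viewer there is one more tool, called after ">>>" as name(argument=value, ...) on one line, values as JSON. carry_out: Moves the arm, as the interface text tells. Its arguments: {"type":"object","properties":{"commands":{"type":"array","items":{"type":"object","properties":{"jaw":{"type":"number"},"translation":{"type":"array","items":{"type":"number"}},"spin":{"type":"number"}}}},"squeeze":{"type":"number"}},"required":["commands"]}

```bash
mkdir -p pics; ls; python3 - <<'E'
from bench import r
import cv2,numpy as np
print(r.sense())
ims=[]
for n in ("scene","top"):
    p=r.snapshot(n); ims.append(p["pixels"])
    print(n,p["K"].tolist(),np.round(p["extrinsics"],3).tolist())
    for t in ("bottle","cap","spray_can","socket_tray","wrench","screwdriver"):
        print(t,[(np.round(d["xy"]).tolist(),round(d["score"],2)) for d in r.spot_in(p,t)[:4]])
    for t in ("bottle","bottle_mouth","bottle_ring","cap","cap_top"):
        print('lm',t,[(np.round(d["xy"],1).tolist(),round(d["score"],2)) for d in r.landmark_of(p,t)[:4]])
    cv2.imwrite(f"pics/{n}0.png",p["pixels"])
E
```

```text
pics
{'time': 0.0, 'joint_pos': array([ 6.28865256e+01,  7.51684407e+00,  8.53292838e+01, -1.27346691e-03,
        8.72624843e+01, -4.89080851e+00]), 'qd': array([-0.05160095, -0.03531142, -0.04574948, -0.02678257,  0.01862524,
       -0.07391808]), 'joint_efforts': array([-1.34689239e-03, -5.69379580e+01, -5.00555170e+01, -2.95777418e-04,
        1.46284213e-02,  3.13227630e-06]), 'tool_pos': array([226.60454088, 554.88920017, 195.4263667 ]), 'tcp_rot': array([-1.79891675e+02, -7.99269146e-03,  1.57777389e+02]), 'ft_force': array([0.56543612, 0.96787072, 0.44759829]), 'wrist_torque': array([ 0.00433028,  0.02009099, -0.0099342 ]), 'grip_force': 0.0, 'finger_gap': 85.3986358587054}
scene [[448.4334827824844, 0.0, 327.0372566534783], [0.0, 448.4334827824844, 198.71700609144165], [0.0, 0.0, 1.0]] [[-0.301, 0.76, -0.575, 1268.002], [0.953, 0.233, -0.191, 279.745], [-0.011, -0.606, -0.795, 1102.112], [0.0, 0.0, 0.0, 1.0]]
bottle [([347.0, 209.0], 0.78), ([188.0, 199.0], 0.64)]
cap [([377.0, 211.0], 0.66), ([386.0, 244.0], 0.6), ([374.0, 180.0], 0.48)]
spray_can [([212.0, 146.0], 0.67)]
s
[... 519 characters left out ...]
14, 371.385], [-1.0, 0.014, 0.006, 24.257], [-0.007, -0.114, -0.993, 1397.873], [0.0, 0.0, 0.0, 1.0]]
bottle [([313.0, 210.0], 0.64)]
cap [([290.0, 265.0], 0.8), ([278.0, 219.0], 0.76), ([256.0, 182.0], 0.57)]
spray_can [([488.0, 236.0], 0.78)]
socket_tray [([484.0, 174.0], 0.75)]
wrench [([220.0, 166.0], 0.59), ([487.0, 176.0], 0.47)]
screwdriver [([184.0, 257.0], 0.83)]
lm bottle [([336.5, 205.2], 0.96)]
lm bottle_mouth [([278.4, 222.9], 0.86)]
lm bottle_ring [([285.9, 215.0], 0.72), ([476.2, 236.2], 0.38)]
lm cap [([251.4, 186.0], 0.69), ([282.9, 219.1], 0.54), ([293.5, 268.0], 0.5)]
lm cap_top [([281.9, 263.6], 0.71), ([286.2, 217.4], 0.66), ([261.9, 181.2], 0.63), ([271.5, 221.1], 0.6)]
```

```bash
python3 - <<'E'
import cv2,numpy as np
a=cv2.imread("pics/scene0.png")[110:310,150:500]; b=cv2.imread("pics/top0.png")[120:320,170:520]
a=cv2.resize(a,None,fx=1.5,fy=1.5,interpolation=2); b=cv2.resize(b,None,fx=1.5,fy=1.5,interpolation=2)
cv2.imwrite("pics/c0.png",np.vstack([a,b])[:600])
E
```

```text
(no output)
```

View pics/c0.png

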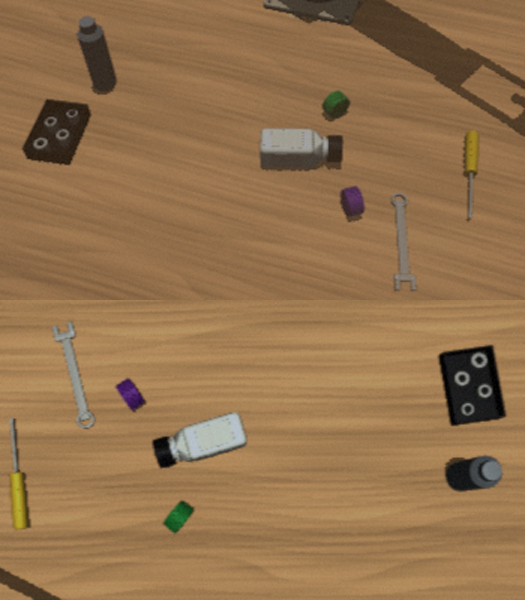

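The black cap at scene (377,211) / top (278,219) sits on the white bottle. The loose caps at top (290,265) and (256,182) are green and purple, so they are look-alikes. The enlarged crop confirms this.

```bash
cat > h.py <<'E'
import numpy as np,cv2
from bench import r
def onplane(p,xy,z):
    K,T=p["K"],p["extrinsics"]
    d=T[:3,:3]@np.linalg.inv(K)@[xy[0],xy[1],1.]; o=T[:3,3]
    return o+d*(z-o[2])/d[2]
def proj(p,X):
    T=p["extrinsics"]; c=(np.asarray(X)-T[:3,3])@T[:3,:3]; u=c@p["K"].T
    return u[:,:2]/u[:,2:]
E
python3 - <<'E'
from h import *
from scipy.optimize import least_squares
from scipy.spatial import ConvexHull
print(r.grasp_offset)
ps={}
for n in ("top","scene"):
    p=r.snapshot(n); ps[n]=p
    for t in ("bottle","bottle_mouth","bottle_ring"):
        print(n,t,[onplane(p,d["xy"],30)[:2].round(1).tolist() for d in r.landmark_of(p,t)[:1]])
    for t in ("cap","spray_can"):
        print(n,t,[onplane(p,d["xy"],26)[:2].round(1).tolist() for d in r.spot_in(p,t)[:3]])
    m=r.regions_of(p,"bottle")
    for k in m[:2]:
        c=max(cv2.findContours(k["pixels"].astype(np.uint8),0,1)[0],key=cv2.contourArea)
        p.setdefault("hull",cv2.convexHull(c)[:,0]); print(n,k["xy"],k["pixels"].sum(),cv2.minAreaRect(c),round(k["score"],2))
# fit silhouette: body box (+neck to ring) mask overlap
body=np.array([[x,y,z] for x in(-30,30) for y in(-30,30) for z in(0,105)],float)
a=np.linspace(0,2*np.pi,24)
rg=np.c_[24.5*np.cos(a),24.5*np.sin(a),0*a+126.5]; cp=np.vstack([np.c_[26*np.cos(a),26*np.sin(a),0*a+z] for z in(132,160)])
def world(q,P):
    c,s=np.cos(q[2]),np.sin(q[2])
    return np.c_[q[0]+P[:,2]*c-P[:,0]*s,q[1]+P[:,2]*s+P[:,0]*c,30+P[:,1]]
# dark cap + white body threshold on images, single silhouette
from scipy.optimize import minimize
def sil(p,q,P):
    im=np.zeros((400,640),np.uint8); h=cv2.convexHull(proj(p,world(q,P)).astype(np.float32))
    cv2.fillPoly(im,[np.round(h*16).astype(np.int32)],255,cv2.LINE_AA,4); return im/255.
tm={}
for n,p in ps.items():
    g=p["pixels"].astype(int); sat=g.max(2)-g.min(2); 
    k=np.zeros((400,640)); h=r.regions_of(p,"bottle")[0]["pixels"]; h=cv2.dilate(h.astype(np.uint8),np.ones((9,9)))
    k=((g.min(2)>90)&(sat<50)&(h>0)).astype(float); tm[n]=k; print(n,"white",k.sum())
def cost(q): 
    return sum(np.abs(np.maximum(sil(p,q,body),sil(p,q,np.vstack([rg,body[body[:,2]>0]*[1,1,1]])))-tm[n]).sum() for n,p in ps.items())
b=min((minimize(cost,[x0,y0,t0],method="Nelder-Mead",options=dict(initial_simplex=[[x0,y0,t0],[x0+8,y0,t0],[x0,y0+8,t0],[x0,y0,t0+.1]])) for x0,y0 in[(365,5),(375,15)] for t0 in(1.7,1.85)),key=lambda s:s.fun)
print(b.x,np.degrees(b.x[2]),b.fun, {n:sil(p,b.x,body).sum() for n,p in ps.items()})
E
```

```text
18.700000000000003
top bottle [[527.6, 16.8]]
top bottle_mouth [[483.8, 166.5]]
top bottle_ring [[496.1, 133.1]]
top cap [[374.0, 138.2], [589.7, 223.6], [495.4, 168.0]]
top spray_can [[450.8, -386.8]]
top [309.6, 212.7] 1159 ((308.2108154296875, 212.43511962890625), (24.62969207763672, 50.87685775756836), 72.89727020263672) 0.66
top [181.8, 249.9] 455 ((181.11764526367188, 236.02940368652344), (72.47819519042969, 10.047242164611816), 85.60128784179688) 0.44
scene bottle [[521.2, 24.9]]
scene bottle_mouth []
scene bottle_ring [[490.6, 143.3]]
scene cap [[590.1, 226.4], [488.6, 163.4], [368.5, 137.0]]
scene spray_can [[387.6, -403.0]]
scene [346.0, 209.8] 1078 ((345.8319396972656, 208.69691467285156), (44.499507904052734, 26.472667694091797), 2.6025619506835938) 0.88
scene [418.6, 274.9] 409 ((419.55438232421875, 272.48992919921875), (61.24441909790039, 14.07040023803711), 88.9583740234375) 0.32
top white 1074.0
scene white 682.0
[364.64583333   5.0625       1.95390625] 111.95058168923349 4078.7843137254904 {'top': np.float64(1026.4392156862746), 'scene': np.float64(990.070588235294)}
```

```bash
python3 - <<'E'
from h import *
from scipy.optimize import minimize
a=np.linspace(0,2*np.pi,24)
body=np.array([[x,y,z] for x in(-30,30) for y in(-30,30) for z in(0,105)],float)
sh=np.vstack([body[body[:,2]>0],np.c_[24.5*np.cos(a),24.5*np.sin(a),0*a+126.5]]); cp=np.vstack([np.c_[26*np.cos(a),26*np.sin(a),0*a+z] for z in(132,160)])
def world(q,P):
    c,s=np.cos(q[2]),np.sin(q[2])
    return np.c_[q[0]+P[:,2]*c-P[:,0]*s,q[1]+P[:,2]*s+P[:,0]*c,30+P[:,1]]
def sil(p,q,P):
    im=np.zeros((400,640),np.uint8); h=cv2.convexHull(proj(p,world(q,P)).astype(np.float32))
    cv2.fillPoly(im,[np.round(h*16).astype(np.int32)],255,cv2.LINE_AA,4); return im/255.
for n in ("top","scene"):
    p=r.snapshot(n); m=r.regions_of(p,"bottle")[0]["pixels"].astype(float)
    c=[k for k in r.regions_of(p,"cap")]; c=[k for k in c if abs(onplane(p,k["xy"],30)[0]-492)<30]
    cm=c[0]["pixels"].astype(float) if c else None
    def cost(q):
        v=np.abs(np.maximum(sil(p,q,body),sil(p,q,sh))-m).sum()
        return v+(np.abs(sil(p,q,cp)-cm).sum() if c else 0)
    b=minimize(cost,[525,20,1.85],method="Nelder-Mead",options=dict(initial_simplex=[[525,20,1.85],[533,20,1.85],[525,28,1.85],[525,20,1.95]]))
    q=b.x; print(n,len(c),q.round(1),np.degrees(q[2]).round(1),b.fun,"cap146",q[:2]+146*np.array([np.cos(q[2]),np.sin(q[2])]))
E
```

```text
top 1 [526.7  23.3   1.9] 106.5 173.8549019607843 cap146 [485.26116433 163.31267943]
scene 1 [527.7  23.3   1.8] 104.9 292.921568627451 cap146 [490.10651769 164.35832774]
```

>>> carry_out(commands=[{"spin": 0.1137, "jaw": 0.085, "translation": [0, 0, 0]}, {"spin": 0.1137, "translation": [0, 0, 0]}, {"spin": 0.1137, "translation": [0, 0, 0]}, {"spin": 0.1137, "translation": [0, 0, 0]}, {"spin": 0.1137, "translation": [0, 0, 0]}, {"spin": 0.1137, "translation": [0, 0, 0]}, {"spin": 0.1137, "translation": [0, 0, 0]}, {"spin": 0.1137, "translation": [0, 0, 0]}], squeeze=25)

```text
invalid input
```

>>> carry_out(commands=[{"translation": [-0.028, 0.009, 0]}, {"translation": [-0.028, 0.009, 0]}, {"translation": [-0.028, 0.009, 0]}, {"translation": [-0.028, 0.009, 0]}, {"translation": [-0.028, 0.009, 0]}, {"translation": [-0.028, 0.009, 0]}, {"translation": [-0.028, 0.009, 0]}, {"translation": [-0.028, 0.009, 0]}])

```text
invalid input
```

>>> carry_out(commands=[{"translation": [-0.028, 0.009, 0]}, {"translation": [-0.028, 0.009, 0]}, {"translation": [-0.028, 0.009, 0]}, {"translation": [-0.028, 0.009, 0]}, {"translation": [-0.028, 0.009, 0]}, {"translation": [-0.028, 0.009, 0]}, {"translation": [-0.028, 0.009, 0]}, {"translation": [0, 0, 0]}])

```text
invalid input
```

>>> carry_out(commands=[{"jaw": 0.085, "spin": 0.1137, "translation": [0, 0, 0]}, {"jaw": 0.085, "spin": 0.1137, "translation": [0, 0, 0]}, {"jaw": 0.085, "spin": 0.1137, "translation": [0, 0, 0]}, {"jaw": 0.085, "spin": 0.1137, "translation": [0, 0, 0]}, {"jaw": 0.085, "spin": 0.1137, "translation": [0, 0, 0]}, {"jaw": 0.085, "spin": 0.1137, "translation": [0, 0, 0]}, {"jaw": 0.085, "spin": 0.1137, "translation": [0, 0, 0]}, {"jaw": 0.085, "spin": 0.1137, "translation": [0, 0, 0]}], squeeze=25)

```text
time: 2.97
tool_pos: [226.9, 555.4, 196.5]
tcp_rot: [180.0, 0.0, 105.3]
ft_force: [0.2, -0.3, -0.1]
finger_gap: 84.8
grip_force: 0.0
```

>>> carry_out(commands=[{"jaw": 0.085, "spin": 0, "translation": [-0.028, 0.009, 0]}, {"jaw": 0.085, "spin": 0, "translation": [-0.028, 0.009, 0]}, {"jaw": 0.085, "spin": 0, "translation": [-0.028, 0.009, 0]}, {"jaw": 0.085, "spin": 0, "translation": [-0.028, 0.009, 0]}, {"jaw": 0.085, "spin": 0, "translation": [-0.028, 0.009, 0]}, {"jaw": 0.085, "spin": 0, "translation": [-0.028, 0.009, 0]}, {"jaw": 0.085, "spin": 0, "translation": [-0.028, 0.009, 0]}, {"jaw": 0.085, "spin": 0, "translation": [-0.028, 0.009, 0]}])

```text
time: 3.63
tool_pos: [357.3, 358.0, 196.7]
tcp_rot: [180.0, -0.0, 105.7]
ft_force: [0.5, -0.3, -0.2]
finger_gap: 85.1
grip_force: 0.0
```

>>> carry_out(commands=[{"jaw": 0.085, "spin": 0, "translation": [-0.028, 0.009, 0]}, {"jaw": 0.085, "spin": 0, "translation": [-0.028, 0.009, 0]}, {"jaw": 0.085, "spin": 0, "translation": [-0.028, 0.009, 0]}, {"jaw": 0.085, "spin": 0, "translation": [-0.028, 0.009, 0]}, {"jaw": 0.085, "spin": 0, "translation": [-0.028, 0.009, 0]}, {"jaw": 0.085, "spin": 0, "translation": [-0.028, 0.009, 0]}, {"jaw": 0.085, "spin": 0, "translation": [-0.025, 0.009, 0]}, {"jaw": 0.085, "spin": 0, "translation": [0, 0.009, 0]}])

```text
time: 4.3
tool_pos: [479.8, 189.0, 196.7]
tcp_rot: [180.0, 0.1, 105.5]
ft_force: [-0.7, 0.1, -0.0]
finger_gap: 85.4
grip_force: 0.0
```

```bash
cat >> h.py <<'E'
def wplane(p,xy,z):
    K,T=p["K"],p["extrinsics"]
    v=np.array([(xy[0]-K[0,2])/K[0,0],(xy[1]-K[1,2])/K[1,1]]); th=np.hypot(*v)
    d=np.r_[v/max(th,1e-9)*np.sin(th),np.cos(th)]; d=T[:3,:3]@d; o=T[:3,3]
    return o+d*(z-o[2])/d[2]
E
python3 - <<'E'
from h import *
s=r.sense(); print(s["time"],s["tool_pos"])
p=r.snapshot("wrist"); cv2.imwrite("pics/w1.png",p["pixels"])
for t in("cap","bottle"):
    for k in r.regions_of(p,t)[:2]:
        c=max(cv2.findContours(k["pixels"].astype(np.uint8),0,1)[0],key=cv2.contourArea)
        b=cv2.minAreaRect(c); print(t,round(k["score"],2),b,wplane(p,b[0],30).round(1),[wplane(p,q,30)[:2].round().tolist() for q in cv2.boxPoints(b)])
for t in("bottle","bottle_ring"):
    print(t,[(d["xy"],round(d["score"],2),wplane(p,d["xy"],30)[:2].round(1)) for d in r.landmark_of(p,t)[:2]])
print(r.sense()["time"])
E
```

```text
4.3 [479.75332658 189.00899261 196.70442694]
cap 0.9 ((411.7884521484375, 177.9423065185547), (34.712554931640625, 43.14554977416992), 78.69007110595703) [591.7 220.4  30. ] [[558.0, 226.0], [605.0, 251.0], [628.0, 215.0], [579.0, 190.0]]
cap 0.84 ((312.0, 202.5), (46.0, 35.0), 0.0) [486.9 160.3  30. ] [[467.0, 132.0], [456.0, 173.0], [507.0, 187.0], [519.0, 147.0]]
bottle 0.8 ((313.0, 268.5), (99.0, 52.0), 90.0) [511.2  77.4  30. ] [[464.0, 133.0], [523.0, 149.0], [567.0, 10.0], [498.0, -9.0]]
bottle [([311.4, 308.8], 0.78, array([525.9,  16.2]))]
bottle_ring [([310.6, 216.3], 0.56, array([489.9, 143.6]))]
4.55
```

View pics/w1.png

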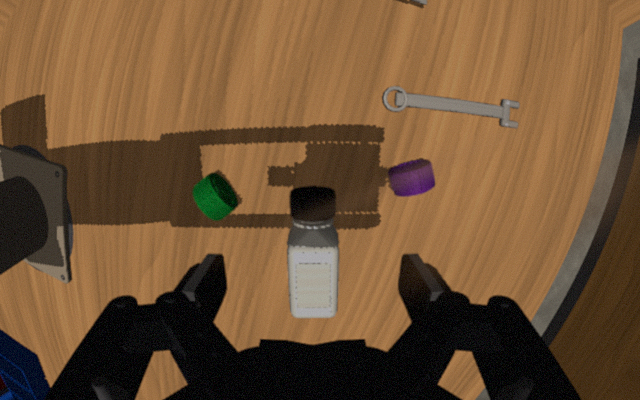

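The wrist view shows the black cap at (312,202), centred between the fingers, with the bottle axis vertical in the picture. The yaw is therefore right. The green and purple caps lie clear on either side.

>>> carry_out(commands=[{"jaw": 0.085, "spin": 0, "translation": [-0.0135, 0, 0.015]}, {"jaw": 0.085, "spin": 0, "translation": [-0.0135, 0, 0.025]}, {"jaw": 0.085, "spin": 0, "translation": [0, 0, 0.03]}, {"jaw": 0.085, "spin": 0, "translation": [0, 0, 0.03]}, {"jaw": 0.085, "spin": 0, "translation": [0, 0, 0.03]}, {"jaw": 0.085, "spin": 0, "translation": [0, 0, 0.03]}, {"jaw": 0.085, "spin": 0, "translation": [0, 0, 0.018]}, {"jaw": 0.085, "spin": 0, "translation": [0, 0, 0.006]}])

```text
time: 5.22
tool_pos: [481.6, 167.2, 8.7]
tcp_rot: [-179.6, -0.0, 105.8]
ft_force: [-0.3, 0.4, -0.3]
finger_gap: 85.2
grip_force: 0.0
```

>>> carry_out(commands=[{"jaw": 0.04, "spin": 0, "translation": [0, 0, 0]}, {"jaw": 0.04, "spin": 0, "translation": [0, 0, 0]}, {"jaw": 0.04, "spin": 0, "translation": [0, 0, 0]}, {"jaw": 0.04, "spin": 0, "translation": [0, 0, 0]}, {"jaw": 0.04, "spin": 0, "translation": [0, 0, 0]}, {"jaw": 0.04, "spin": 0, "translation": [0, 0, 0]}, {"jaw": 0.04, "spin": 0, "translation": [0, 0, 0]}, {"jaw": 0.04, "spin": 0, "translation": [0, 0, 0]}], squeeze=25)

```text
time: 5.88
tool_pos: [485.6, 166.8, 12.8]
tcp_rot: [180.0, 0.0, 105.7]
ft_force: [0.0, -0.2, 0.0]
finger_gap: 40.2
grip_force: 0.0
```

```bash
python3 - <<'E'
from h import *
p=r.snapshot("wrist"); cv2.imwrite("pics/w2.png",p["pixels"][150:400,150:500])
E
```

```text
(no output)
```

View pics/w2.png

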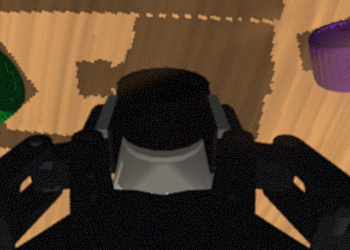

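The crop shows the pads on either side of the black cap, yet the gap reads 40 mm with no force. I'll check from the side.

```bash
python3 - <<'E'
from h import *
p=r.snapshot("scene"); a=p["pixels"][150:260,290:430]
cv2.imwrite("pics/s2.png",cv2.resize(a,None,fx=5,fy=5,interpolation=2))
print(r.sense()["finger_gap"],r.sense()["grip_force"])
E
```

```text
39.81638987468143 0.0
```

View pics/s2.png

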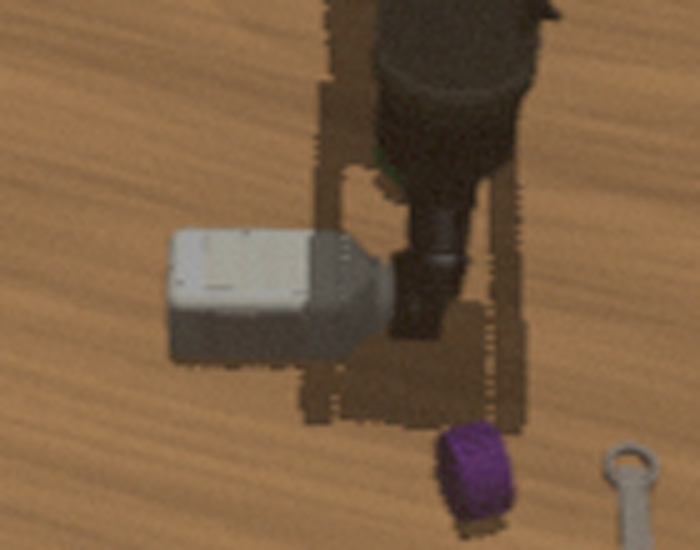

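>>> carry_out(commands=[{"jaw": 0.02, "spin": 0, "translation": [0, 0, 0]}, {"jaw": 0.0, "spin": 0, "translation": [0, 0, 0]}, {"jaw": 0.0, "spin": 0, "translation": [0, 0, 0]}, {"jaw": 0.0, "spin": 0, "translation": [0, 0, 0]}, {"jaw": 0.0, "spin": 0, "translation": [0, 0, 0]}, {"jaw": 0.0, "spin": 0, "translation": [0, 0, 0]}, {"jaw": 0.0, "spin": 0, "translation": [0, 0, 0]}, {"jaw": 0.0, "spin": 0, "translation": [0, 0, 0]}])

```text
time: 6.65
tool_pos: [485.6, 167.5, 13.2]
tcp_rot: [180.0, -0.1, 105.7]
ft_force: [-2.1, 2.3, 5.5]
finger_gap: 25.9
grip_force: 33.2
```

```bash
python3 - <<'E'
from h import *
p=r.snapshot("scene"); a=p["pixels"][160:250,330:430]
q=r.snapshot("wrist")["pixels"][150:400,150:500]
b=cv2.resize(a,(350,315),interpolation=2)
cv2.imwrite("pics/s3.png",np.vstack([b,q]))
E
```

```text
(no output)
```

View pics/s3.png

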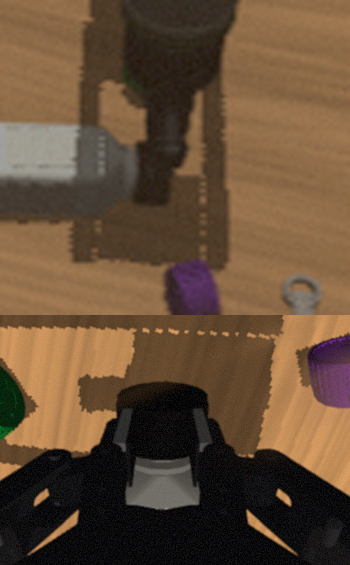

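```bash
cat >> h.py <<'E'
def wproj(p,X):
    T=p["extrinsics"]; c=(np.asarray(X,float)-T[:3,3])@T[:3,:3]; h=np.hypot(c[:,0],c[:,1]); th=np.arctan2(h,c[:,2])
    return c[:,:2]/h[:,None]*th[:,None]*[p["K"][0,0],p["K"][1,1]]+p["K"][:2,2]
E
python3 - <<'E'
from h import *
p=r.snapshot("scene"); w=r.snapshot("wrist"); s=r.sense(); print(s["time"],s["tool_pos"],s["finger_gap"],s["grip_force"],s["ft_force"])
t=s["tool_pos"]; ya=np.array([.963,.269,0]); xa=np.array([-.269,.963,0])
P={"tcp":t,"padR":t+13*ya,"padL":t-13*ya,"grasp":t+[0,0,19],"gR":t+[0,0,19]+13*ya,"gL":t+[0,0,19]-13*ya}
o=np.array([527,22.5,30]); 
for d in (126.5,132,160):
    for k,v in (("c",0*ya),("R",26*ya),("L",-26*ya),("up",np.array([0,0,26]))): P[f"{d}{k}"]=o+d*xa+v
for k,v in P.items(): print(k,v.round(),proj(p,[v]).round(0)[0],wproj(w,[v]).round(0)[0])
print("wcam",w["extrinsics"].round(2).tolist())
for n,q in(("s",p),("w",w)):
    for k in r.regions_of(q,"cap"):
        ys,xs=np.nonzero(k["pixels"]); print(n,k["xy"],round(k["score"],2),xs.min(),xs.max(),ys.min(),ys.max())
E
```

```text
6.85 [485.60679146 167.52788755  13.13183593] 26.0106356389803 33.21707637514919 [-2.45875223  3.36729286  4.53238222]
tcp [486. 168.  13.] [374. 212.] [313. 233.]
padR [498. 171.  13.] [374. 215.] [334. 233.]
padL [473. 164.  13.] [374. 208.] [292. 233.]
grasp [486. 168.  32.] [375. 208.] [313. 246.]
gR [498. 171.  32.] [375. 212.] [336. 246.]
gL [473. 164.  32.] [375. 204.] [290. 246.]
126.5c [493. 144.  30.] [366. 209.] [315. 281.]
126.5R [518. 151.  30.] [367. 216.] [358. 281.]
126.5L [468. 137.  30.] [366. 201.] [271. 281.]
126.5up [493. 144.  56.] [367. 203.] [315. 306.]
132c [491. 150.  30.] [368. 209.] [315. 273.]
132R [517. 157.  30.] [368. 216.] [358. 273.]
132L [466. 143.  30.] [368. 202.] [271. 273.]
132up [491. 150.  56.] [369. 203.] [315. 298.]
160c [484. 177.  30.] [378. 209.] [315. 229.]
160R [509. 184.  30.] [378. 216.] [361. 229.]
160L [459. 170.  30.] [378. 202.] [268. 229.]
160up [484. 177.  56.] [379. 203.] [315. 249.]
wcam [[0.96, 0.26, 0.08, 465.7], [0.27, -0.92, -0.27, 236.12], [0.0, 0.28, -0.96, 190.21], [0.0, 0.0, 0.0, 1.0]]
s [386.0, 240.5] 0.58 377 392 234 253
s [373.8, 213.1] 0.56 370 378 211 217
s [345.6, 208.5] 0.5 323 369 193 222
w [310.6, 247.2] 0.79 266 358 215 295
w [130.0, 236.4] 0.63 91 175 193 281
w [501.6, 204.6] 0.56 457 539 170 243
```

View zoom.

```bash
python3 - <<'E'
from h import *
w=r.snapshot("wrist")["pixels"][195:345,230:400]
a=np.clip(255*(w/255.)**0.4,0,255).astype(np.uint8)
cv2.imwrite("pics/w4.png",cv2.resize(a,None,fx=4,fy=4,interpolation=2))
E
```

```text
(no output)
```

View pics/w4.png

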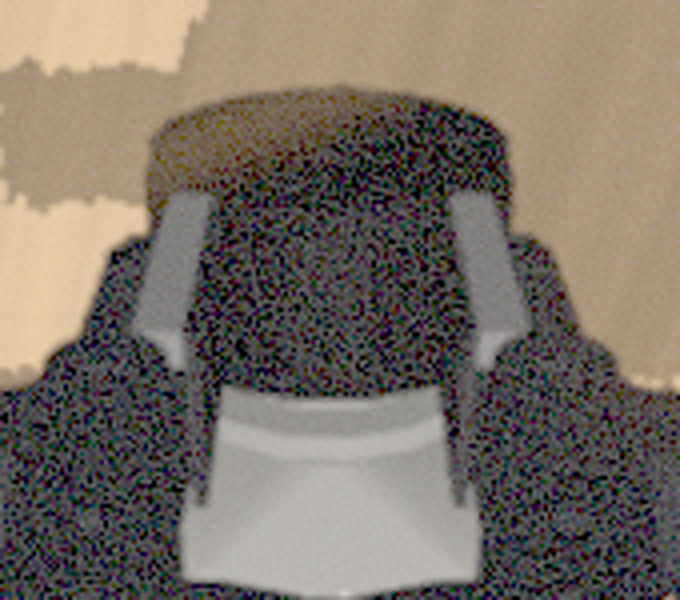

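The enlarged view shows the real fingertips ending at z≈48 mm, wedged on top of the cap, although the TCP reads 13 mm. They need to go lower. I'll open and descend while watching the force.

>>> carry_out(commands=[{"jaw": 0.085, "spin": 0, "translation": [0, 0, 0]}, {"jaw": 0.085, "spin": 0, "translation": [0, 0, 0]}, {"jaw": 0.085, "spin": 0, "translation": [0, 0, 0]}, {"jaw": 0.085, "spin": 0, "translation": [0, 0, 0]}, {"jaw": 0.085, "spin": 0, "translation": [-0.002, 0, 0.003]}, {"jaw": 0.085, "spin": 0, "translation": [-0.002, 0, 0.003]}, {"jaw": 0.085, "spin": 0, "translation": [0, 0, 0.003]}, {"jaw": 0.085, "spin": 0, "translation": [0, 0, 0.001]}])

```text
time: 7.67
tool_pos: [485.9, 162.6, 1.6]
tcp_rot: [-179.9, -0.0, 105.6]
ft_force: [0.6, 0.3, 0.5]
finger_gap: 85.1
grip_force: 0.0
```

>>> carry_out(commands=[{"jaw": 0.085, "spin": 0, "translation": [0, 0, 0.001]}, {"jaw": 0.085, "spin": 0, "translation": [0, 0, 0.001]}, {"jaw": 0.085, "spin": 0, "translation": [0, 0, 0.001]}, {"jaw": 0.085, "spin": 0, "translation": [0, 0, 0.001]}, {"jaw": 0.085, "spin": 0, "translation": [0, 0, 0.001]}, {"jaw": 0.085, "spin": 0, "translation": [0, 0, 0.001]}, {"jaw": 0.085, "spin": 0, "translation": [0, 0, 0.001]}, {"jaw": 0.085, "spin": 0, "translation": [0, 0, 0.001]}])

```text
time: 8.33
tool_pos: [486.5, 163.0, -5.6]
tcp_rot: [180.0, 0.0, 105.7]
ft_force: [-0.2, 0.3, -0.2]
finger_gap: 85.2
grip_force: 0.0
```

>>> carry_out(commands=[{"jaw": 0.085, "spin": 0, "translation": [0, 0, 0.001]}, {"jaw": 0.085, "spin": 0, "translation": [0, 0, 0.001]}, {"jaw": 0.085, "spin": 0, "translation": [0, 0, 0.001]}, {"jaw": 0.085, "spin": 0, "translation": [0, 0, 0.001]}, {"jaw": 0.085, "spin": 0, "translation": [0, 0, 0.001]}, {"jaw": 0.085, "spin": 0, "translation": [0, 0, 0.001]}, {"jaw": 0.085, "spin": 0, "translation": [0, 0, 0.001]}, {"jaw": 0.085, "spin": 0, "translation": [0, 0, 0.001]}])

```text
time: 9.0
tool_pos: [486.5, 163.0, -13.6]
tcp_rot: [-180.0, 0.0, 105.7]
ft_force: [0.3, -0.5, -0.1]
finger_gap: 85.3
grip_force: 0.0
```

```bash
python3 - <<'E'
from h import *
w=r.snapshot("wrist"); s=r.sense(); t=s["tool_pos"]; print(t,s["ft_force"])
ya=np.array([.963,.27,0]); xa=np.array([-.27,.963,0])
for z in (0,15,30,45): print(z,wproj(w,[t*[1,1,0]+[0,0,z]+11*xa+k*42.6*ya for k in(-1,1)]).round(0).tolist())
a=w["pixels"][170:400,200:430]
cv2.imwrite("pics/w5.png",cv2.resize(np.clip(255*(a/255.)**0.45,0,255).astype(np.uint8),None,fx=2.5,fy=2.5))
E
```

```text
[486.31105149 162.94226071 -13.81861001] [-0.1928026  -0.99805509 -0.68718845]
0 [[239.0, 224.0], [387.0, 224.0]]
15 [[232.0, 233.0], [393.0, 233.0]]
30 [[225.0, 245.0], [401.0, 245.0]]
45 [[216.0, 259.0], [410.0, 259.0]]
```

View pics/w5.png

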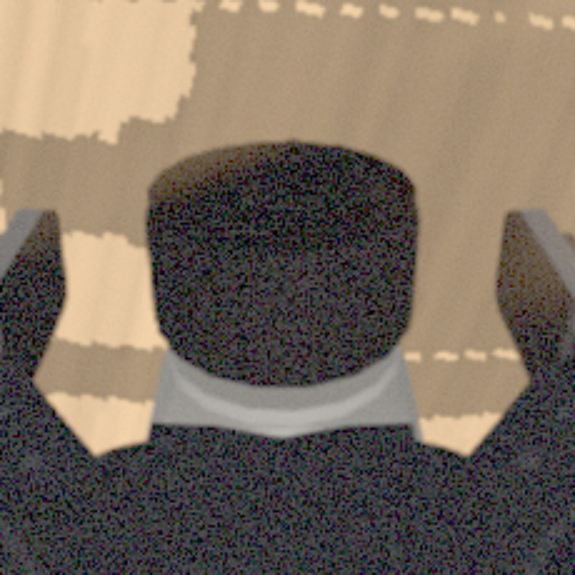

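>>> carry_out(commands=[{"jaw": 0.085, "spin": 0, "translation": [0, 0, 0.002]}, {"jaw": 0.085, "spin": 0, "translation": [0, 0, 0.002]}, {"jaw": 0.085, "spin": 0, "translation": [0, 0, 0.002]}, {"jaw": 0.085, "spin": 0, "translation": [0, 0, 0.002]}, {"jaw": 0.085, "spin": 0, "translation": [0, 0, 0.002]}, {"jaw": 0.085, "spin": 0, "translation": [0, 0, 0.002]}, {"jaw": 0.085, "spin": 0, "translation": [0, 0, 0.002]}, {"jaw": 0.085, "spin": 0, "translation": [0, 0, 0.001]}])

```text
time: 9.72
tool_pos: [486.3, 162.9, -28.9]
tcp_rot: [-180.0, -0.0, 105.7]
ft_force: [0.7, -0.4, -0.5]
finger_gap: 85.3
grip_force: 0.0
```

>>> carry_out(commands=[{"jaw": 0.07, "spin": 0, "translation": [0, 0, 0]}, {"jaw": 0.06, "spin": 0, "translation": [0, 0, 0]}, {"jaw": 0.04, "spin": 0, "translation": [0, 0, 0]}, {"jaw": 0.04, "spin": 0, "translation": [0, 0, 0]}, {"jaw": 0.04, "spin": 0, "translation": [0, 0, 0]}, {"jaw": 0.04, "spin": 0, "translation": [0, 0, 0]}, {"jaw": 0.04, "spin": 0, "translation": [0, 0, 0]}, {"jaw": 0.04, "spin": 0, "translation": [0, 0, 0]}], squeeze=25)

```text
time: 10.38
tool_pos: [486.7, 163.0, -28.3]
tcp_rot: [180.0, 0.0, 105.7]
ft_force: [-0.1, 0.2, 2.5]
finger_gap: 50.8
grip_force: 29.7
```

```bash
python3 - <<'E'
from h import *
w=r.snapshot("wrist"); s=r.sense(); t=s["tool_pos"]; print(t,s["ft_force"],s["finger_gap"])
ya=np.array([.963,.27,0]); xa=np.array([-.27,.963,0])
for z in (0,10,20,30): print(z,wproj(w,[t*[1,1,0]+[0,0,z]+11*xa+k*s["finger_gap"]/2*ya for k in(-1,1)]).round(0).tolist())
a=w["pixels"][170:400,200:430]
cv2.imwrite("pics/w6.png",cv2.resize(np.clip(255*(a/255.)**0.45,0,255).astype(np.uint8),None,fx=2.5,fy=2.5))
E
```

```text
[486.68212323 163.07550253 -28.32735679] [-0.35542823  0.16724332  2.5974647 ] 51.202937728233636
0 [[264.0, 234.0], [362.0, 234.0]]
10 [[261.0, 241.0], [365.0, 241.0]]
20 [[258.0, 250.0], [369.0, 250.0]]
30 [[254.0, 260.0], [373.0, 259.0]]
```

View pics/w6.png

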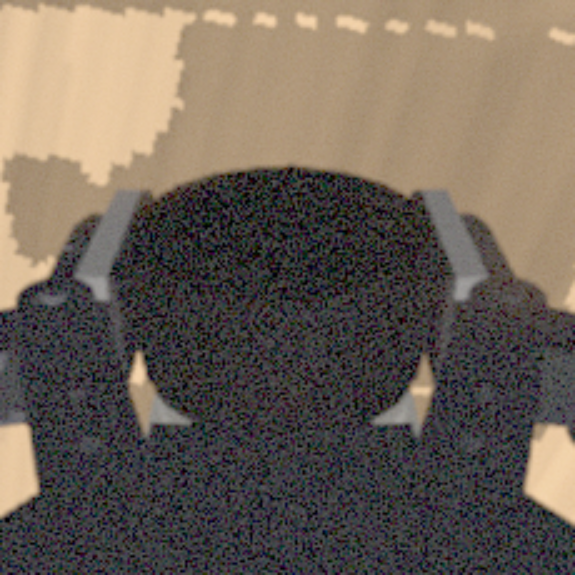

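Both pads now sit on the sides of the black cap, tips near z=15, gap 51 mm. Next I swing the cap up in an arc about the base's lower edge, gripping lightly.

>>> carry_out(commands=[{"jaw": 0.04, "spin": 0, "translation": [-0.0023, 0, -0.0095]}, {"jaw": 0.04, "spin": 0, "translation": [-0.0029, 0, -0.0093]}, {"jaw": 0.04, "spin": 0, "translation": [-0.0035, 0, -0.0091]}, {"jaw": 0.04, "spin": 0, "translation": [-0.0041, 0, -0.0089]}, {"jaw": 0.04, "spin": 0, "translation": [-0.0046, 0, -0.0086]}, {"jaw": 0.04, "spin": 0, "translation": [-0.0052, 0, -0.0082]}, {"jaw": 0.04, "spin": 0, "translation": [-0.0057, 0, -0.0079]}, {"jaw": 0.04, "spin": 0, "translation": [-0.0062, 0, -0.0075]}], squeeze=20)

```text
time: 11.1
tool_pos: [496.1, 129.2, 41.5]
tcp_rot: [180.0, 0.0, 105.7]
ft_force: [-0.5, 0.5, -3.0]
finger_gap: 51.0
grip_force: 29.0
```

>>> carry_out(commands=[{"jaw": 0.04, "spin": 0, "translation": [-0.0067, 0, -0.0071]}, {"jaw": 0.04, "spin": 0, "translation": [-0.0072, 0, -0.0066]}, {"jaw": 0.04, "spin": 0, "translation": [-0.0076, 0, -0.0061]}, {"jaw": 0.04, "spin": 0, "translation": [-0.008, 0, -0.0056]}, {"jaw": 0.04, "spin": 0, "translation": [-0.0083, 0, -0.0051]}, {"jaw": 0.04, "spin": 0, "translation": [-0.0086, 0, -0.0045]}, {"jaw": 0.04, "spin": 0, "translation": [-0.0089, 0, -0.004]}, {"jaw": 0.04, "spin": 0, "translation": [-0.0092, 0, -0.0034]}])

```text
time: 11.77
tool_pos: [513.4, 66.8, 83.3]
tcp_rot: [-180.0, 0.0, 105.7]
ft_force: [0.1, 0.5, -3.0]
finger_gap: 51.2
grip_force: 29.0
```

```bash
python3 - <<'E'
from h import *
p=r.snapshot("scene"); s=r.sense(); print(s["time"],s["tool_pos"],s["ft_force"],s["finger_gap"],s["grip_force"])
a=p["pixels"][140:270,280:440]
b=r.snapshot("wrist")["pixels"][150:400,150:500]
g=lambda a:np.clip(255*(a/255.)**0.6,0,255).astype(np.uint8)
cv2.imwrite("pics/s7.png",g(np.hstack([cv2.resize(a,(400,325)),cv2.resize(b,(400,325))])))
E
```

```text
11.8167 [514.35102433  65.26229367  84.00448479] [ 0.8218725  -1.90950046 -2.41693089] 50.87940486353228 29.08477497256513
```

View pics/s7.png

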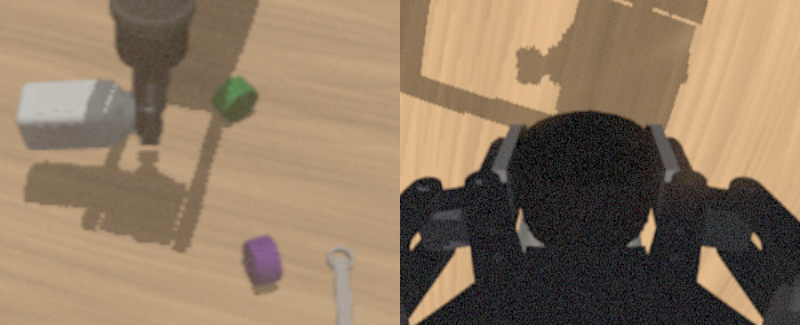

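The bottle was lifted level, so the grip's torsional friction is too strong and it did not swing. I'll set it straight back down and regrip only the last few mm of the cap, where it can pivot.

>>> carry_out(commands=[{"jaw": 0.04, "spin": 0, "translation": [0, 0, 0.012]}, {"jaw": 0.04, "spin": 0, "translation": [0, 0, 0.016]}, {"jaw": 0.04, "spin": 0, "translation": [0, 0, 0.018]}, {"jaw": 0.04, "spin": 0, "translation": [0, 0, 0.018]}, {"jaw": 0.04, "spin": 0, "translation": [0, 0, 0.018]}, {"jaw": 0.04, "spin": 0, "translation": [0, 0, 0.014]}, {"jaw": 0.04, "spin": 0, "translation": [0, 0, 0.008]}, {"jaw": 0.04, "spin": 0, "translation": [0, 0, 0.004]}])

```text
time: 12.53
tool_pos: [511.3, 68.1, -27.4]
tcp_rot: [-179.8, -0.1, 105.7]
ft_force: [-3.0, 1.7, 3.6]
finger_gap: 51.1
grip_force: 29.7
```

>>> carry_out(commands=[{"jaw": 0.04, "spin": 0, "translation": [0, 0, 0.001]}, {"jaw": 0.04, "spin": 0, "translation": [0, 0, 0.001]}, {"jaw": 0.04, "spin": 0, "translation": [0, 0, 0]}, {"jaw": 0.056, "spin": 0, "translation": [0, 0, 0]}, {"jaw": 0.06, "spin": 0, "translation": [0, 0, 0]}, {"jaw": 0.06, "spin": 0, "translation": [0, 0, 0]}, {"jaw": 0.06, "spin": 0, "translation": [0, 0, 0]}, {"jaw": 0.06, "spin": 0, "translation": [0, 0, 0]}])

```text
time: 13.2
tool_pos: [513.7, 67.6, -26.7]
tcp_rot: [180.0, 0.0, 105.7]
ft_force: [0.3, -0.4, 0.5]
finger_gap: 59.9
grip_force: 0.0
```

```bash
python3 - <<'E'
from h import *
w=r.snapshot("wrist"); p=r.snapshot("scene"); q=r.snapshot("top"); s=r.sense(); t=s["tool_pos"]; print(s["time"],t,s["ft_force"],s["finger_gap"])
for n,c in(("s",p),("t",q)):
  for k in("bottle","bottle_ring"):
    print(n,k,[(onplane(c,d["xy"],30)[:2].round(1),round(d["score"],2)) for d in r.landmark_of(c,k)[:2]])
for k in r.regions_of(w,"cap")[:3]:
    ys,xs=np.nonzero(k["pixels"]); print("w",k["xy"],round(k["score"],2),xs.min(),xs.max(),ys.min(),ys.max())
xa=np.array([-.27,.963,0])
for d in (4,9,14,19): print(d,wproj(w,[t*[1,1,0]+[0,0,z]+d*xa for z in(4,30,56)]).round(0).tolist())
print(r.sense()["time"])
E
```

```text
13.35 [513.34291869  67.65105199 -26.9947158 ] [-0.05024311  0.2689505   0.24276174] 60.34568149190908
s bottle [(array([554.4, -73.3]), 0.63)]
s bottle_ring [(array([515. ,  46.2]), 0.65)]
t bottle [(array([548.8, -80.6]), 0.86)]
t bottle_ring [(array([513.6,  48.3]), 0.9), (array([630.3, 318.2]), 0.73)]
w [312.8, 287.2] 0.94 252 372 235 343
w [70.0, 70.4] 0.74 21 126 15 125
w [548.2, 24.6] 0.63 496 601 0 60
4 [[313.0, 248.0], [313.0, 272.0], [313.0, 306.0]]
9 [[313.0, 239.0], [313.0, 262.0], [313.0, 295.0]]
14 [[313.0, 230.0], [313.0, 252.0], [313.0, 284.0]]
19 [[313.0, 221.0], [313.0, 241.0], [313.0, 271.0]]
13.6
```

>>> carry_out(commands=[{"jaw": 0.06, "spin": 0, "translation": [0.006, 0, 0]}, {"jaw": 0.06, "spin": 0, "translation": [0.006, 0, 0]}, {"jaw": 0.06, "spin": 0, "translation": [0.006, 0, 0]}, {"jaw": 0.06, "spin": 0, "translation": [0, 0, 0]}, {"jaw": 0.04, "spin": 0, "translation": [0, 0, 0]}, {"jaw": 0.04, "spin": 0, "translation": [0, 0, 0]}, {"jaw": 0.04, "spin": 0, "translation": [0, 0, 0]}, {"jaw": 0.04, "spin": 0, "translation": [0, 0, 0]}], squeeze=20)

```text
time: 14.27
tool_pos: [508.5, 85.2, -26.9]
tcp_rot: [180.0, -0.0, 105.7]
ft_force: [-1.8, 5.1, 1.8]
finger_gap: 50.9
grip_force: 20.5
```

>>> carry_out(commands=[{"jaw": 0.04, "spin": 0, "translation": [-0.0023, 0, -0.0102]}, {"jaw": 0.04, "spin": 0, "translation": [-0.003, 0, -0.01]}, {"jaw": 0.04, "spin": 0, "translation": [-0.0036, 0, -0.0098]}, {"jaw": 0.04, "spin": 0, "translation": [-0.0042, 0, -0.0096]}, {"jaw": 0.04, "spin": 0, "translation": [-0.0049, 0, -0.0093]}, {"jaw": 0.04, "spin": 0, "translation": [-0.0055, 0, -0.0089]}, {"jaw": 0.04, "spin": 0, "translation": [-0.006, 0, -0.0085]}, {"jaw": 0.04, "spin": 0, "translation": [-0.0066, 0, -0.0081]}])

```text
time: 14.93
tool_pos: [518.5, 49.7, 48.6]
tcp_rot: [180.0, 0.0, 105.7]
ft_force: [-0.4, 2.3, -0.4]
finger_gap: 50.4
grip_force: 20.9
```

```bash
python3 - <<'E'
from h import *
p=r.snapshot("scene"); s=r.sense(); print(s["time"],s["tool_pos"],s["ft_force"],s["finger_gap"],s["grip_force"])
m=r.regions_of(p,"bottle")[0]
c=max(cv2.findContours(m["pixels"].astype(np.uint8),0,1)[0],key=cv2.contourArea); print(m["score"],cv2.minAreaRect(c),cv2.boundingRect(c))
E
```

```text
14.9833 [520.04246372  48.46168074  50.28852753] [ 1.22127936 -1.6983541   0.46115162] 50.26392533621132 21.043032549787313
0.58 ((299.4000244140625, 201.69996643066406), (26.87936019897461, 42.69075393676758), 71.56504821777344) (279, 185, 44, 34)
```

The bottle is pivoting: its image tilt is about 18°, which matches a 30° lean. I'll continue the arc.

>>> carry_out(commands=[{"jaw": 0.04, "spin": 0, "translation": [-0.0071, 0, -0.0077]}, {"jaw": 0.04, "spin": 0, "translation": [-0.0076, 0, -0.0072]}, {"jaw": 0.04, "spin": 0, "translation": [-0.008, 0, -0.0067]}, {"jaw": 0.04, "spin": 0, "translation": [-0.0085, 0, -0.0062]}, {"jaw": 0.04, "spin": 0, "translation": [-0.0088, 0, -0.0056]}, {"jaw": 0.04, "spin": 0, "translation": [-0.0092, 0, -0.005]}, {"jaw": 0.04, "spin": 0, "translation": [-0.0095, 0, -0.0044]}, {"jaw": 0.04, "spin": 0, "translation": [-0.0098, 0, -0.0038]}])

```text
time: 15.7
tool_pos: [537.3, -16.9, 95.0]
tcp_rot: [179.9, 0.0, 105.7]
ft_force: [-0.5, 1.9, 5.9]
finger_gap: 50.4
grip_force: 19.9
```

```bash
python3 - <<'E'
from h import *
p=r.snapshot("scene"); s=r.sense(); print(s["time"],s["tool_pos"],s["ft_force"],s["finger_gap"],s["grip_force"])
w=r.snapshot("wrist")
g=lambda a:np.clip(255*(a/255.)**0.6,0,255).astype(np.uint8)
cv2.imwrite("pics/s8.png",g(np.hstack([cv2.resize(p["pixels"][140:270,240:400],(400,325)),cv2.resize(w["pixels"][150:400,150:500],(400,325))])))
E
```

```text
15.75 [538.27289508 -18.64189071  95.9072095 ] [-0.53502175  0.68464179  6.4210999 ] 50.460637649422345 19.850613526068628
```

View pics/s8.png

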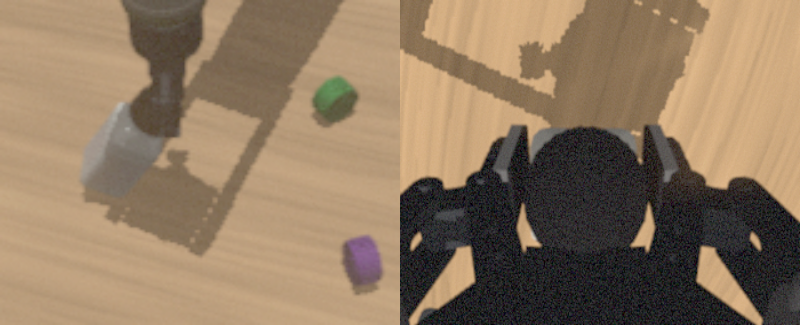

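The bottle leans about 60° and its cap is in the fingers at wrist (585,190). I'll complete the arc.

>>> carry_out(commands=[{"jaw": 0.04, "spin": 0, "translation": [-0.01, 0, -0.0035]}, {"jaw": 0.04, "spin": 0, "translation": [-0.0102, 0, -0.0027]}, {"jaw": 0.04, "spin": 0, "translation": [-0.0103, 0, -0.002]}, {"jaw": 0.04, "spin": 0, "translation": [-0.0104, 0, -0.0011]}, {"jaw": 0.04, "spin": 0, "translation": [-0.0105, 0, -0.0004]}, {"jaw": 0.04, "spin": 0, "translation": [-0.0104, 0, 0.0002]}, {"jaw": 0.04, "spin": 0, "translation": [-0.0104, 0, 0.0008]}, {"jaw": 0.04, "spin": 0, "translation": [-0.0083, 0, 0.001]}])

```text
time: 16.47
tool_pos: [558.6, -94.9, 101.7]
tcp_rot: [180.0, 0.0, 105.6]
ft_force: [-1.4, 2.4, 7.2]
finger_gap: 50.1
grip_force: 21.3
```

```bash
cat > look.py <<'E'
from h import *
def look():
    s=r.sense(); print(s["time"],s["tool_pos"].round(1),s["tcp_rot"].round(1),s["ft_force"].round(1),s["wrist_torque"].round(2),s["finger_gap"].round(1),s["grip_force"].round(1))
    for n in("scene","top"):
        p=r.snapshot(n)
        for k,z in(("bottle",0),("bottle_ring",126.5),("cap_top",160),("cap",132)):
            print(n,k,[(onplane(p,d["xy"],z)[:2].round(1).tolist(),round(d["score"],2)) for d in r.landmark_of(p,k)[:3]])
        for m in r.regions_of(p,"bottle")[:1]:
            c=max(cv2.findContours(m["pixels"].astype(np.uint8),0,1)[0],key=cv2.contourArea); print(n,"bottle",round(m["score"],2),cv2.boundingRect(c),cv2.minAreaRect(c))
look()
E
python3 look.py
```

```text
Traceback (most recent call last):
  File "look.py", line 10, in <module>
    look()
    ~~~~^^
  File "look.py", line 3, in look
    s=r.sense(); print(s["time"],s["tool_pos"].round(1),s["tcp_rot"].round(1),s["ft_force"].round(1),s["wrist_torque"].round(2),s["finger_gap"].round(1),s["grip_force"].round(1))
                                                                                                                                ^^^^^^^^^^^^^^^^^^^^^
AttributeError: 'float' object has no attribute 'round'
```

```bash
sed -i 's/s\["finger_gap"\].round(1),s\["grip_force"\].round(1)/s["finger_gap"],s["grip_force"]/' look.py; python3 look.py
```

```text
16.4667 [558.6 -94.9 101.7] [180.    0.  105.6] [-1.4  2.4  7.2] [0.39 0.3  0.01] 50.07631116817905 21.332512395456433
scene bottle [([565.5, -101.5], 0.83)]
scene bottle_ring [([566.5, -107.7], 0.91)]
scene cap_top [([488.2, 160.1], 0.68), ([677.7, 218.8], 0.64), ([557.5, -115.2], 0.46)]
scene cap [([648.2, 238.7], 0.77), ([446.1, 141.7], 0.55), ([562.8, -104.9], 0.47)]
scene bottle 0.94 (264, 185, 27, 34) ((278.80963134765625, 203.5907440185547), (31.796113967895508, 24.33924102783203), 72.6459732055664)
top bottle [([558.3, -110.5], 0.53)]
top bottle_ring [([561.8, -105.2], 0.52)]
top cap_top [([382.4, 140.1], 0.78), ([580.2, 188.5], 0.64)]
top cap [([571.2, 215.4], 0.75), ([358.7, 117.3], 0.74)]
```

>>> carry_out(commands=[{"jaw": 0.04, "spin": 0, "translation": [-0.001, 0, 0]}, {"jaw": 0.04, "spin": 0, "translation": [0, 0, 0]}, {"jaw": 0.056, "spin": 0, "translation": [0, 0, 0]}, {"jaw": 0.065, "spin": 0, "translation": [0, 0, 0]}, {"jaw": 0.075, "spin": 0, "translation": [0, 0, 0]}, {"jaw": 0.075, "spin": 0, "translation": [0, 0, 0]}, {"jaw": 0.075, "spin": 0, "translation": [0, 0, 0]}, {"jaw": 0.075, "spin": 0, "translation": [0, 0, 0]}])

```text
time: 17.73
tool_pos: [558.5, -94.3, 101.3]
tcp_rot: [-180.0, -0.0, 105.7]
ft_force: [0.4, -0.4, -0.5]
finger_gap: 75.3
grip_force: 0.0
```

```bash
python3 look.py; python3 - <<'E'
from h import *
w=r.snapshot("wrist"); t=r.sense()["tool_pos"]; xa=np.array([-.27,.963,0]);ya=np.array([.963,.27,0])
for k in r.regions_of(w,"cap")[:3]:
    ys,xs=np.nonzero(k["pixels"]); print("w",k["xy"],round(k["score"],2),xs.min(),xs.max(),ys.min(),ys.max())
print([(d["xy"],d["score"],wplane(w,d["xy"],160).round(1)) for d in r.landmark_of(w,"cap_top")[:3]])
a=np.linspace(0,6.28,60)
for d in (-18,-14,-10,-6,-2):
    c=t*[1,1,0]+d*xa
    q=np.vstack([c+26*np.cos(a)[:,None]*xa+26*np.sin(a)[:,None]*ya+[0,0,z] for z in(132,160)])
    u=wproj(w,q); print(d,c.round(1),u.min(0).round(),u.max(0).round())
print(r.sense()["time"])
E
```

```text
17.7333 [558.5 -94.3 101.3] [-180.    -0.   105.7] [ 0.4 -0.4 -0.5] [ 0.02 -0.02  0.04] 75.26132356317376 0.0
scene bottle [([554.4, -108.4], 0.7)]
scene bottle_ring [([558.9, -109.8], 0.65)]
scene cap_top [([682.5, 221.7], 0.68), ([491.0, 163.0], 0.64), ([568.8, -114.2], 0.55)]
scene cap [([651.1, 237.3], 0.74), ([459.0, 137.4], 0.63), ([568.0, -106.2], 0.56)]
scene bottle 0.84 (266, 187, 25, 32) ((278.22998046875, 203.61000061035156), (30.688434600830078, 22.910261154174805), 81.8698959350586)
top bottle [([563.3, -108.9], 0.48)]
top bottle_ring [([561.3, -106.9], 0.76), ([567.1, -107.3], 0.61)]
top cap_top [([377.9, 138.2], 0.81), ([571.6, 189.2], 0.7), ([554.1, -106.1], 0.69)]
top cap [([374.2, 121.8], 0.76), ([569.4, 214.4], 0.72)]
top bottle 0.7 (367, 186, 14, 21) ((372.3999938964844, 196.30003356933594), (22.360679626464844, 9.391485214233398), 63.43495178222656)
[([307.0, 304.8], 0.83, array([ 559.1, -106.9,  160. ]))]
-18 [ 563.5 -111.5    0. ] [258. 241.] [368. 353.]
-14 [ 562.4 -107.7    0. ] [258. 234.] [369. 348.]
-10 [ 561.3 -103.8    0. ] [257. 226.] [370. 342.]
-6 [ 560.2 -100.     0. ] [256. 219.] [371. 336.]
-2 [559.1 -96.1   0. ] [255. 211.] [371. 330.]
18.4833
```

>>> carry_out(commands=[{"jaw": 0.075, "spin": 0, "translation": [-0.006, -0.001, 0.004]}, {"jaw": 0.075, "spin": 0, "translation": [-0.006, -0.001, 0.004]}, {"jaw": 0.075, "spin": 0, "translation": [0, 0, 0]}, {"jaw": 0.065, "spin": 0, "translation": [0, 0, 0]}, {"jaw": 0.055, "spin": 0, "translation": [0, 0, 0]}, {"jaw": 0.04, "spin": 0, "translation": [0, 0, 0]}, {"jaw": 0.04, "spin": 0, "translation": [0, 0, 0]}, {"jaw": 0.04, "spin": 0, "translation": [0, 0, 0]}], squeeze=30)

```text
time: 19.15
tool_pos: [560.0, -106.2, 93.7]
tcp_rot: [180.0, 0.0, 105.7]
ft_force: [1.2, -0.1, -1.0]
finger_gap: 50.9
grip_force: 33.2
```

>>> carry_out(commands=[{"jaw": 0.04, "spin": 0, "translation": [0, 0, 0]}, {"jaw": 0.04, "spin": 0, "translation": [0, 0, 0]}, {"jaw": 0.04, "spin": 0, "translation": [0, 0, 0]}, {"jaw": 0.04, "spin": 0, "translation": [0, 0, 0]}, {"jaw": 0.04, "spin": 0, "translation": [0, 0, 0]}, {"jaw": 0.04, "spin": 0, "translation": [0, 0, 0]}, {"jaw": 0.04, "spin": 0, "translation": [0, 0, 0]}, {"jaw": 0.04, "spin": 0, "translation": [0, 0, 0]}], squeeze=60)

```text
time: 19.82
tool_pos: [560.1, -106.3, 93.8]
tcp_rot: [180.0, 0.0, 105.7]
ft_force: [0.7, -0.8, 1.9]
finger_gap: 50.4
grip_force: 62.4
```

```bash
python3 look.py
```

```text
19.8167 [ 560.1 -106.3   93.8] [180.    0.  105.7] [ 0.7 -0.8  1.9] [-0.06 -0.1   0.02] 50.357809462372515 62.42103347496595
scene bottle [([560.7, -99.8], 0.85)]
scene bottle_ring [([559.7, -105.3], 0.72)]
scene cap_top [([673.9, 214.6], 0.78), ([490.1, 163.3], 0.61), ([568.3, -116.4], 0.5)]
scene cap [([655.2, 245.0], 0.74), ([564.6, -108.4], 0.64), ([454.7, 141.2], 0.49)]
scene bottle 0.61 (266, 184, 25, 35) ((278.0, 201.0), (34.0, 24.0), 90.0)
top bottle []
top bottle_ring [([562.9, -103.5], 0.63)]
top cap_top [([576.7, 200.3], 0.63), ([375.1, 146.3], 0.53), ([566.1, -102.7], 0.39)]
top cap [([569.2, 214.2], 0.68), ([366.4, 115.8], 0.67), ([566.2, -108.5], 0.36)]
top bottle 0.77 (368, 186, 18, 22) ((374.01318359375, 198.1962432861328), (22.053194046020508, 13.637351989746094), 47.48955535888672)
```

>>> carry_out(commands=[{"jaw": 0.04, "spin": 0, "translation": [0, 0, 0.0007]}, {"jaw": 0.04, "spin": 0, "translation": [0, 0, 0.0007]}, {"jaw": 0.04, "spin": 0, "translation": [0, 0, 0.0007]}, {"jaw": 0.04, "spin": 0, "translation": [0, 0, 0.0007]}, {"jaw": 0.04, "spin": 0, "translation": [0, 0, 0.0007]}, {"jaw": 0.04, "spin": 0, "translation": [0, 0, 0.0005]}, {"jaw": 0.04, "spin": 0, "translation": [0, 0, 0]}, {"jaw": 0.04, "spin": 0, "translation": [0, 0, 0]}])

```text
time: 21.08
tool_pos: [560.3, -106.3, 90.5]
tcp_rot: [180.0, 0.0, 105.7]
ft_force: [-0.8, 1.0, 8.7]
finger_gap: 50.4
grip_force: 63.2
```

>>> carry_out(commands=[{"jaw": 0.04, "spin": 0, "translation": [0, 0, 0.0005]}, {"jaw": 0.04, "spin": 0, "translation": [0, 0, 0.0005]}, {"jaw": 0.04, "spin": -0.03, "translation": [0, 0, 0]}, {"jaw": 0.04, "spin": -0.06, "translation": [0, 0, 0]}, {"jaw": 0.04, "spin": -0.06, "translation": [0, 0, 0]}, {"jaw": 0.04, "spin": -0.06, "translation": [0, 0, 0]}, {"jaw": 0.04, "spin": -0.06, "translation": [0, 0, 0]}, {"jaw": 0.04, "spin": -0.06, "translation": [0, 0, 0]}])

```text
time: 21.75
tool_pos: [560.8, -106.6, 89.9]
tcp_rot: [179.9, 0.1, 124.7]
ft_force: [-1.0, 0.4, 9.7]
finger_gap: 50.4
grip_force: 63.4
```

>>> carry_out(commands=[{"jaw": 0.04, "spin": -0.06, "translation": [0, 0, 0]}, {"jaw": 0.04, "spin": -0.06, "translation": [0, 0, 0]}, {"jaw": 0.04, "spin": -0.06, "translation": [0, 0, 0]}, {"jaw": 0.04, "spin": -0.06, "translation": [0, 0, 0]}, {"jaw": 0.04, "spin": -0.06, "translation": [0, 0, 0]}, {"jaw": 0.04, "spin": -0.06, "translation": [0, 0, 0]}, {"jaw": 0.04, "spin": -0.06, "translation": [0, 0, 0]}, {"jaw": 0.04, "spin": -0.06, "translation": [0, 0, 0]}])

```text
time: 22.42
tool_pos: [560.7, -106.5, 89.9]
tcp_rot: [180.0, 0.1, 152.2]
ft_force: [-0.9, 0.8, 10.6]
finger_gap: 50.6
grip_force: 63.4
```

>>> carry_out(commands=[{"jaw": 0.04, "spin": -0.06, "translation": [0, 0, 0]}, {"jaw": 0.04, "spin": -0.06, "translation": [0, 0, 0]}, {"jaw": 0.04, "spin": -0.06, "translation": [0, 0, 0]}, {"jaw": 0.04, "spin": -0.06, "translation": [0, 0, 0]}, {"jaw": 0.04, "spin": 0, "translation": [0, 0, 0]}, {"jaw": 0.04, "spin": 0, "translation": [0, 0, 0]}, {"jaw": 0.04, "spin": 0, "translation": [0, 0, 0]}, {"jaw": 0.04, "spin": 0, "translation": [0, 0, 0]}])

```text
time: 23.08
tool_pos: [560.5, -106.5, 89.8]
tcp_rot: [-180.0, 0.1, 165.8]
ft_force: [-1.7, -0.4, 9.9]
finger_gap: 50.4
grip_force: 63.4
```

```bash
python3 - <<'E'
from h import *
s=r.sense(); print({k:np.round(s[k],2).tolist() for k in("time","tool_pos","tcp_rot","ft_force","wrist_torque","joint_pos")})
for n in("scene","wrist"):
    p=r.snapshot(n)
    for m in r.regions_of(p,"bottle")[:1]:
        c=max(cv2.findContours(m["pixels"].astype(np.uint8),0,1)[0],key=cv2.contourArea); print(n,round(m["score"],2),cv2.boundingRect(c),cv2.minAreaRect(c))
E
```

```text
{'time': 23.08, 'tool_pos': [560.48, -106.54, 89.79], 'tcp_rot': [-179.99, 0.08, 165.83], 'ft_force': [-1.74, -0.39, 9.89], 'wrist_torque': [-0.03, 0.28, 0.08], 'joint_pos': [-15.9, 7.17, 96.97, -0.01, 75.78, -91.73]}
scene 0.83 (266, 190, 25, 29) ((278.0, 204.0), (28.0, 24.0), 90.0)
wrist 0.66 (246, 156, 124, 91) ((307.17303466796875, 200.83799743652344), (89.46771240234375, 122.90962219238281), 89.45948028564453)
```

Bottle outline unchanged while the cap turned 60°. I'll lift gently and check the force.

>>> carry_out(commands=[{"jaw": 0.04, "spin": 0, "translation": [0, 0, -0.001]}, {"jaw": 0.04, "spin": 0, "translation": [0, 0, -0.001]}, {"jaw": 0.04, "spin": 0, "translation": [0, 0, -0.001]}, {"jaw": 0.04, "spin": 0, "translation": [0, 0, -0.001]}, {"jaw": 0.04, "spin": 0, "translation": [0, 0, -0.001]}, {"jaw": 0.04, "spin": 0, "translation": [0, 0, -0.001]}, {"jaw": 0.04, "spin": 0, "translation": [0, 0, -0.001]}, {"jaw": 0.04, "spin": 0, "translation": [0, 0, -0.001]}])

```text
time: 23.95
tool_pos: [559.5, -106.2, 96.2]
tcp_rot: [-180.0, -0.1, 165.8]
ft_force: [0.4, -0.1, 0.5]
finger_gap: 50.7
grip_force: 62.5
```

>>> carry_out(commands=[{"jaw": 0.04, "spin": 0, "translation": [0, 0, -0.003]}, {"jaw": 0.04, "spin": 0, "translation": [0, 0, -0.003]}, {"jaw": 0.04, "spin": 0, "translation": [0, 0, -0.003]}, {"jaw": 0.04, "spin": 0, "translation": [0, 0, -0.003]}, {"jaw": 0.04, "spin": 0, "translation": [0, 0, -0.003]}, {"jaw": 0.04, "spin": 0, "translation": [0, 0, -0.003]}, {"jaw": 0.04, "spin": 0, "translation": [0, 0, -0.003]}, {"jaw": 0.04, "spin": 0, "translation": [0, 0, -0.003]}])

```text
time: 24.62
tool_pos: [559.9, -106.3, 120.9]
tcp_rot: [-180.0, 0.0, 165.8]
ft_force: [-0.0, -0.3, 0.6]
finger_gap: 50.4
grip_force: 62.5
```

>>> carry_out(commands=[{"jaw": 0.04, "spin": 0, "translation": [0, 0, -0.006]}, {"jaw": 0.04, "spin": 0, "translation": [0, 0, -0.007]}, {"jaw": 0.04, "spin": 0, "translation": [0, 0, -0.007]}, {"jaw": 0.04, "spin": 0, "translation": [0, 0, -0.007]}, {"jaw": 0.04, "spin": 0, "translation": [0, 0, -0.005]}, {"jaw": 0.04, "spin": 0, "translation": [0, 0, -0.003]}, {"jaw": 0.04, "spin": 0, "translation": [0, 0, 0]}, {"jaw": 0.04, "spin": 0, "translation": [0, 0, 0]}])

```text
time: 25.28
tool_pos: [560.0, -106.3, 155.7]
tcp_rot: [-180.0, 0.0, 165.8]
ft_force: [0.7, -0.3, -1.5]
finger_gap: 50.3
grip_force: 62.4
```

>>> carry_out(commands=[{"jaw": 0.04, "spin": 0, "translation": [0, 0, 0]}, {"jaw": 0.04, "spin": 0, "translation": [0, 0, 0]}, {"jaw": 0.04, "spin": 0, "translation": [0, 0, 0]}, {"jaw": 0.04, "spin": 0, "translation": [0, 0, 0]}, {"jaw": 0.04, "spin": 0, "translation": [0, 0, 0]}, {"jaw": 0.04, "spin": 0, "translation": [0, 0, 0]}, {"jaw": 0.04, "spin": 0, "translation": [0, 0, 0]}, {"jaw": 0.04, "spin": 0, "translation": [0, 0, 0]}])

```text
time: 25.95
tool_pos: [559.9, -106.3, 155.6]
tcp_rot: [180.0, -0.0, 165.8]
ft_force: [-0.8, -0.2, -0.0]
finger_gap: 50.7
grip_force: 62.4
```

```bash
python3 - <<'E'
from h import *
s=r.sense(); print({k:np.round(s[k],2).tolist() for k in("time","tool_pos","ft_force","finger_gap","grip_force")})
for n in("scene","top","wrist"):
    p=r.snapshot(n)
    for m in r.regions_of(p,"bottle")[:1]:
        c=max(cv2.findContours(m["pixels"].astype(np.uint8),0,1)[0],key=cv2.contourArea); print(n,round(m["score"],2),cv2.boundingRect(c),cv2.minAreaRect(c))
    f=wplane if n=="wrist" else onplane
    for k,z in(("bottle",0),("bottle_ring",126.5),("bottle_mouth",150),("cap",191)): print(k,[(f(p,d["xy"],z)[:2].round(1).tolist(),round(d["score"],2)) for d in r.landmark_of(p,k)[:3]])
E
```

```text
{'time': 25.95, 'tool_pos': [559.92, -106.29, 155.58], 'ft_force': [-0.84, -0.21, -0.02], 'finger_gap': 50.73, 'grip_force': 62.43}
scene 0.86 (266, 177, 26, 43) ((278.0799865722656, 198.05999755859375), (42.567832946777344, 24.465896606445312), 81.8698959350586)
bottle [([554.2, -112.7], 0.75)]
bottle_ring [([556.1, -108.2], 0.78), ([634.8, -56.7], 0.51), ([546.0, -124.9], 0.34)]
bottle_mouth [([552.7, -109.9], 0.8)]
cap [([557.6, -109.2], 0.78), ([681.3, 241.9], 0.74), ([494.5, 143.1], 0.56)]
top 0.49 (463, 150, 45, 54) ((484.729736328125, 176.3783721923828), (49.648494720458984, 37.811767578125), 80.53767395019531)
bottle [([558.9, -107.5], 0.66)]
bottle_ring [([562.2, -113.1], 0.71), ([573.1, -107.5], 0.5)]
bottle_mouth [([555.3, -107.6], 0.76), ([435.5, 384.7], 0.37)]
cap [([555.6, 201.3], 0.74), ([363.2, 115.3], 0.65), ([566.2, -99.0], 0.43)]
wrist 0.83 (263, 149, 96, 80) ((308.7005920410156, 201.61782836914062), (87.78956604003906, 80.60677337646484), 61.38954162597656)
bottle [([561.6, -108.1], 0.56)]
bottle_ring [([557.9, -110.4], 0.83)]
bottle_mouth [([527.6, -101.3], 0.67)]
cap [([532.6, 60.9], 0.94), ([562.2, -108.2], 0.64)]
```

```bash
python3 -c "
from bench import r
print(r.hand_in())"
```

```text
the job is handed in; nothing more can be done
None
```

I handed the job in with the bottle standing on the bench, its cap unlocked and lifted off, and the gripper holding the cap still and level about 40 mm above the open mouth. The hand-in returned no score, so I can't confirm it passed.

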